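# Pin the exhibit carriage at its photography stop

## Task

Lock the exhibit carriage on its slide with the quick-release pin from the holder: squeeze the pin's two buttons, put it into the hole in the carriage, slide the carriage along until the pin finds the hidden hole in the plate beneath, push it fully home and let go so that its balls lock. Feel for the hole gently, never forcing the pin, and leave the jar, can and brush alone.

Things in the scene. Friction and masses are not known exactly. Their poses are not given: they have to be found in the camera images.
- bench: Exhibit slide fixed to the table: dark steel base 100 x 300 x 10 mm, two aluminium side rails along its y axis (tops at z = 68 mm), dark end stops 82 mm high. Origin: centre of its underside on the table; z up. The carriage slides along its y axis. Its parts are scored if the pin is pressed on them with more than 30 N, down and sideways contacts together.
- carriage (a joint): Position of the carriage along the bench's +y, 0 to 0.044 m, starting at 0 to 0.006. It slides with about 1.5 N of friction and stays where it is left. Somewhere between 0.014 and 0.040 its hole stands over the index hole.
- carriage_hole (a point): Centre of the top edge of a round through hole, 16 mm wide with a 1.5 mm chamfer, in the carriage: aluminium plate 98 x 170 x 14 mm, top at z = 82 mm. The hole is on its centre line 40 mm from its -y end; a brass door knob (the exhibit, 48 mm wide, up to 48 mm above the plate) is fixed on it 90 mm further in +y. Axes as the bench's. The index plate's top is 16 mm below this point.
- pin: Ball-lock pin, about 0.16 kg, upright in its holder. Origin: centre of the flange's underside, z up along the pin. Steel shank below, 14 mm thick to 38 mm down, then a taper to 7 mm wide at the tip, 45 mm down. Flange 28 mm across, 4 mm thick. Black handle 20 mm (x) by 24 mm (y), 4 to 54 mm up. With the flange on the carriage's top, the pin is home.
- pin_tip (a point): Lower end of the pin, on its axis, 45 mm below the pin's origin; axes as the pin's.
- button_left (a joint): Travel of the pin's +y button: 0 = fully out, 0.004 m = fully pressed. The two buttons and two balls are coupled and move together. Each takes 4 N to start and 8 N to press fully; grip with 20 to 40 N to keep them pressed.
- ball_left (a joint): Retraction of the ball on the shank's +y side, 31 mm below the pin's origin (its twin is on -y): 0 = out by 2.5 mm (locked), 0.003 m = fully in (buttons pressed). While out, the balls pass no 16 mm hole. With the pin home they are just below the index plate.
- holder: Grey plastic block 70 x 70 x 60 mm fixed to the table with a vertical 23 mm hole in which the pin stands with its flange on the top, its balls out. Origin: centre of the underside.
- jar: Bystander: powder jar 68 mm wide, 65 mm tall. Origin: centre of its underside.
- can: Bystander: can 54 mm wide, 140 mm tall. Origin: centre of its underside.
- brush: Bystander: brush 160 mm long lying on the table.
- plate (a point): Point on the slide's centre line on top of the steel index plate (fixed between the rails, 10 mm thick, top at z = 66 mm, open space of 46 mm below it), covered by the carriage. The plate's one index hole, 16 mm wide with a 1.5 mm chamfer, is on the centre line somewhere within 13 mm of this point in +y or -y: not known nearer, it must be felt for. Axes as the bench's.
- buttons (a point): Point on the pin's axis midway between its two sprung steel buttons, 34 mm above the pin's origin. The buttons, 16 mm wide and 24 mm tall, stand out of the handle's +y and -y sides: 36 mm over both when out, 28 mm when fully pressed; squeezing them between the fingers along the pin's y is the way to hold it. Axes as the pin's.

How it is judged:
On the way, in this order (a step that is already met when the one before it is completed fails the run):
1. the pin's tip, its buttons pressed, is at least 10 mm down in the carriage's hole (z of pin_tip in the frame of carriage_hole below -0.01 m and horizontal distance between pin_tip and carriage_hole below 0.006 m and value of joint button_left above 0.002 m), for 0.1 s.
2. the pin is home: flange within 2.5 mm of the carriage's top (z of pin in the frame of carriage_hole below 0.0025 m and horizontal distance between pin and carriage_hole below 0.004 m), for 0.1 s.
At the end, for the whole second after the job is handed in: The pin stands at rest through the carriage and the index plate: flange within 2.5 mm of the carriage's top, pin within 4 mm (tip within 6 mm) of the hole's axis, buttons out to within 1.1 mm and balls out to within 0.8 mm (all of step 2 and horizontal distance between pin_tip and carriage_hole below 0.006 m and value of joint ball_left below 0.0008 m and value of joint button_left below 0.0011 m and linear speed of pin below 0.01 m/s); the robot touches nothing.
It fails at once if the pin is pressed on the slide or its carriage with more than 30 N (contact force between pin and bench above 30 N).
It fails at once if the jar, can or brush is moved more than 30 mm, or the jar or can tipped (distance of any of jar, can, brush from where it was at the start of the episode above 0.03 m or angle between any of can, jar's own z axis and vertical above 0.3 rad).
It also fails if it takes over 72 s, if anything falls off the work surface, if the arm or the gripper's body presses on something with over 40 N, if the wrist force passes 120 N, or if a joint passes its speed limit or range.

## Robot

A 7-joint arm with a two-finger parallel gripper is mounted at the origin on the work surface. World frame = base frame: x ahead of the robot, y to its left, z up, the work surface at z = 0. Lengths are in m, angles in rad, forces in N, time in s.
With the tool pointing down it reaches from about 0.35 to 0.9 m from the base axis. Payload 8.1 kg.
Tool frame: the origin (TCP) lies at the very end of the fingers, on their centre line; the grasp point (between the pads) lies arm.hold_point_z behind it (arm.hold_point_z is the distance from the TCP to the grasp point, in m); z points along the fingers, y is the line along which they close (so a half turn about z gives the same grasp; the last joint's range is limited). The gripper opens to 92 mm and grips with 3 to 60 N. Pads are 19 mm wide; open, the fingers measure 130 mm over their backs; the gripper's body (75 mm by 190 mm) begins 47 mm behind the grasp point.
Start: joints at [1.12, 0.434, 0.025, 1.573, -0.012, 1.134, -0.075], TCP at [0.213, -0.588, 0.227] pointing down, gripper open.
Joint ranges: [-2.62, 2.62], [-0.44, 2.09], [-1.27, 1.32], [0.08, 2.57], [-1.32, 4.46], [0.12, 2], [-2.74, 2.74]. Speed limits (rad/s): [2.22, 2.22, 3.01, 3.01, 3.14, 3.14, 3.14].

## Interface

Orientations are given as a rotation vector (axis times angle).
In Python, from cell import arm, vision, job, cut_out gives the robot as it stands. The module is installed in compiled form; this text tells all that it offers.
- The arm moves only by the tool play_rows, never from a script. Its argument "increments" is text: rows parted by semicolons, each of 5 numbers parted by spaces: the shift along the tool's x, y, z in cm, then the turn about the tool's z in degrees, then the opening, from -1 (shut) to 1 (fully open), so that 0 is half open. A call has 1 to 5 rows; each row shifts and turns the commanded pose from where the row before left it, along the tool's axes as they then stand; what a row does not reach is not made up. A row lasts 1/12 s, in which the tool goes at most 41.7 mm and 7.16 degrees, less where a joint would pass 70% of its speed; a pose out of reach is approached as far as the arm can. A call is refused whole if a number of a shift passes 4.17 or a number of a turn 7.16, either way. A call with a gripper value outside its range is refused whole. The fingers move at their own pace and stop on an object; "grip_force" is the grip in N (left out, the last holds). Time passes only in rows, so rows that do not move let the fingers close. It gives the time, the measured TCP pose, the force, the opening and the grip force at its end, in the units of the state.
- arm.observe(): the state, without advancing time (a new reading comes with each control period).
- vision.get_image(name): name is "scene" or "top"; returns a dict with "frame" (384x512x3 uint8, red, green, blue), "z_map" (384x512 float32, m along the optical axis (not along the pixel's ray), 0 where there is no reading), "mtx" (3x3 intrinsics, pixels), "cam_to_world" (4x4, takes a point from camera to world coordinates). Camera axes: x right, y up, looking along -z (the intrinsics and any distortion apply to the point x, -y, -z); pixel columns grow to the right and rows downward; lengths in m; the calibration is good to about 2 mm. A picture is of the moment at which its call begins.
- job.sign_off(): hands the job in; it is judged then, once.
Trained networks look in a picture, given as the dict that the camera call returned (one of the last four; its "shot" number tells which), for a name from the list of things; names that differ only in an ending like _2 or _b are one class to them, and where a whole thing is asked for, a point or a joint stands for the part that bears it (a point fixed in the world has none). Each returns a list of dicts, best first, with "confidence" (0 to 1); they miss things now and then, are a little off and sometimes report something else, mostly with a low value. They report only what shows in the picture. A call takes as long as a camera call.
- cut_out(query, picture): "mask" (384x512 bool, what is visible of it) and "point" ([row, column] in pixels, amid what is visible of it).
The state is a dict: "clock": time; "joints": joint angles; "dq": joint speeds; "joint_efforts": joint torques, N m; "position": TCP position; "ee_rot": TCP orientation; "force": force on the tool from outside, world axes, zero at the start; "ft_torque": the same for the moment, N m; "width": opening from 0.0 (shut) to 1.0 (fully open); "gripper_force": force on a finger pad.
Only numpy, scipy, OpenCV 4.12 (cv2) and the standard library are available. Lean on these libraries where they do the work, as an engineer would, in place of code of your own. Each camera call takes 0.05 s, during which the arm holds its last target. There are 200 camera calls.

## Working session

There is one attempt and no reset: what is moved stays moved. The work goes in short steps, Python scripts to look and compute and a tool call to move; the robot and the scene stay as the last step left them, time stands still between calls to the robot, and variables do not carry over. Pictures are saved under pics/ and viewed, at most 10 in all, crops included, and the job is handed in when it is done.

Besides the shell and the picture viewer there is one more tool, called after "Emit:" as name(argument=value, ...) on one line, values as JSON. play_rows: Moves the arm, as the interface text tells. Its arguments: {"type":"object","properties":{"increments":{"type":"string"},"grip_force":{"type":"number"}},"required":["increments"]}

```bash
mkdir -p pics
cat > h.py <<'E'
import numpy as np, cv2
from cell import arm, vision, job, cut_out
def world(p,rc=None):
    z=p["z_map"]; K=p["mtx"]; r,c=np.mgrid[:384,:512]
    P=np.stack([(c-K[0,2])/K[0,0]*z,-(r-K[1,2])/K[1,1]*z,-z,np.ones_like(z)],-1)
    return (P@np.array(p["cam_to_world"]).T)[...,:3]
def st():
    s=arm.observe(); return {k:np.round(s[k],4).tolist() for k in("clock","position","ee_rot","force","width","gripper_force","joints")}
E
python3 - <<'E'
from h import *
print(st(), arm.hold_point_z)
ims=[]
for n in("scene","top"):
    p=vision.get_image(n); ims.append(p["frame"]); W=world(p); ok=p["z_map"]>0
    print(n,[k for k in p], np.round(p["cam_to_world"],3).tolist())
    for q in("pin","holder","carriage","carriage_hole","bench","buttons","jar","can","brush"):
        for d in cut_out(q,p)[:2]:
            m=d["mask"]&ok; w=W[m]
            if len(w): print(q,round(d["confidence"],2),np.round(d["point"]),m.sum(),"med",np.round(np.median(w,0),3),"lo",np.round(np.percentile(w,2,axis=0),3),"hi",np.round(np.percentile(w,98,axis=0),3))
    cv2.imwrite(f"pics/{n}0.png",cv2.resize(p["frame"][...,::-1],(768,576)))
E
```

```text
{'clock': 0.0, 'position': [0.2128, -0.5871, 0.2259], 'ee_rot': [-3.0927, -0.5431, 0.0006], 'force': [0.1315, -0.429, -0.5869], 'width': 1.0004, 'gripper_force': 0.0, 'joints': [1.1204, 0.4352, 0.025, 1.5741, -0.0116, 1.134, -0.0751]} 0.0188
scene ['frame', 'z_map', 'mtx', 'cam_to_world', 'shot'] [[0.618, -0.557, 0.554, 1.104], [0.786, 0.433, -0.441, -0.448], [0.005, 0.708, 0.706, 0.699], [0.0, 0.0, 0.0, 1.0]]
pin 0.73 [210. 164.] 364 med [ 0.549 -0.273  0.097] lo [ 0.519 -0.29   0.058] hi [ 0.553 -0.245  0.116]
holder 0.15 [197. 358.] 707 med [0.73  0.157 0.019] lo [0.666 0.143 0.005] hi [0.82  0.182 0.023]
carriage 0.62 [149. 315.] 1930 med [0.578 0.143 0.083] lo [0.514 0.06  0.068] hi [0.63  0.233 0.13 ]
carriage_hole 0.73 [148. 314.] 1824 med [0.578 0.142 0.083] lo [0.523 0.06  0.073] hi [0.63  0.227 0.13 ]
bench 0.72 [156. 315.] 4389 med [0.59  0.128 0.072] lo [0.513 0.017 0.008] hi [0.642 0.311 0.127]
bench 0.4 [210. 163.] 308 med [ 0.549 -0.274  0.099] lo [ 0.534 -0.289  0.064] hi [ 0.553 -0.256  0.116]
buttons 0.72 [208. 165.] 316 med [ 0.549 -0.274  0.098] lo [ 0.536 -0.29  
[... 1061 characters left out ...]
222. 125.] 9080 med [0.566 0.167 0.081] lo [0.502 0.024 0.008] hi [0.631 0.31  0.128]
buttons 0.57 [235. 362.] 306 med [ 0.542 -0.267  0.108] lo [ 0.529 -0.293  0.059] hi [ 0.554 -0.254  0.115]
jar 0.82 [127. 351.] 1040 med [ 0.751 -0.27   0.064] lo [ 0.725 -0.302  0.012] hi [ 0.782 -0.245  0.067]
jar 0.22 [238. 362.] 301 med [ 0.542 -0.267  0.108] lo [ 0.529 -0.296  0.059] hi [ 0.554 -0.254  0.115]
can 0.6 [118. 232.] 1133 med [ 0.745 -0.029  0.138] lo [ 0.732 -0.053  0.014] hi [ 0.78  -0.004  0.141]
can 0.29 [148. 143.] 1186 med [0.721 0.161 0.018] lo [0.664 0.143 0.006] hi [0.815 0.182 0.022]
brush 0.79 [148. 141.] 1185 med [0.721 0.161 0.018] lo [0.664 0.143 0.007] hi [0.817 0.182 0.022]
```

View pics/top0.png

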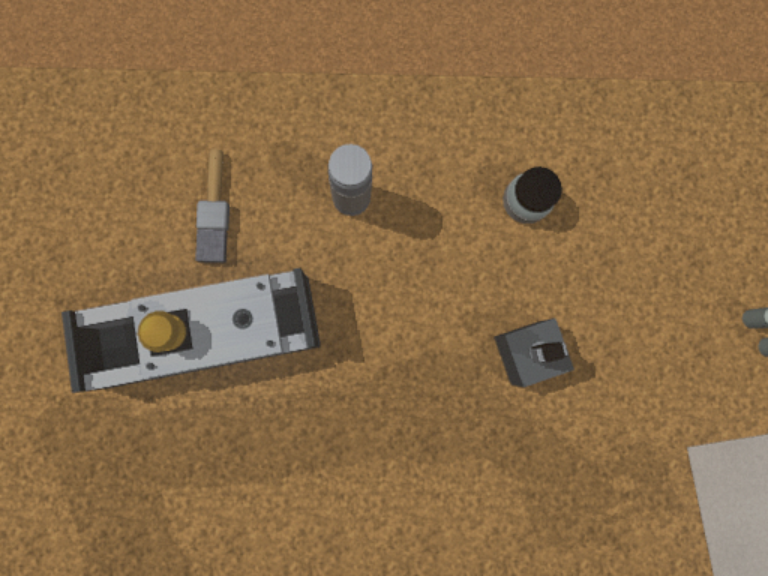

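View pics/scene0.png

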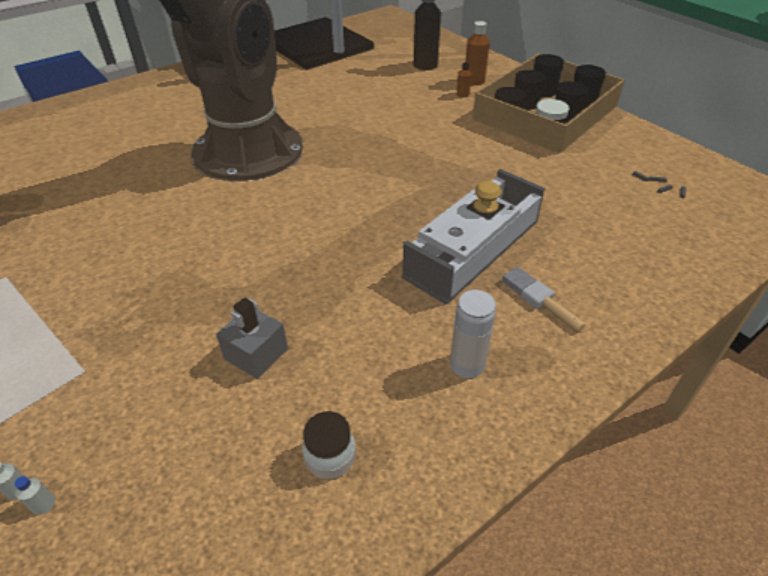

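The top view shows the slide at left with its hole at (242,318), i.e. (161,212) in native pixels, the holder with the pin at (548,352), and the jar, can and brush well clear. The scene view agrees. Next I'll measure the exact poses.

Run:
```python
from h import *
s=arm.observe()
for n in("top","scene"):
    p=vision.get_image(n); W=world(p); z=W[...,2]; ok=p["z_map"]>0
    def rect(name,m):
        xy=W[m][:,:2].astype(np.float32); (c,sz,a)=cv2.minAreaRect(xy*1000)
        b=cv2.boxPoints((c,sz,a)); e=[b[1]-b[0],b[2]-b[1]]; e=max(e,key=np.linalg.norm)
        print(n,name,m.sum(),"c",np.round(c,1),"size",np.round(sz,1),"long axis deg",round(np.degrees(np.arctan2(e[1],e[0]))%180,1),"zmed",round(float(np.median(W[m][:,2])),4))
    near=lambda x,y,r: ok&(np.hypot(W[...,0]-x,W[...,1]-y)<r)
    rect("handletop",near(.541,-.268,.06)&(z>.110)&(z<.120))
    rect("handle+btn",near(.541,-.268,.06)&(z>.102)&(z<.120))
    rect("holdertop",near(.541,-.268,.07)&(z>.055)&(z<.0625))
    rect("bench",near(.567,.16,.2)&(z>.062)&(z<.087))
    m=cut_out("carriage",p)[0]["mask"]
    m2=m&ok&(z>.078)&(z<.087); rect("carr",m2)
    k=near(.567,.16,.2)&(z>.115); print("knob",np.round(np.mean([W[k].min(0),W[k].max(0)],0),4),W[k][:,2].max())
    h=(161,212) if n=="top" else (304,154)
    # hole: dark/low area within the carriage near pixel
    sub=slice(h[1]-12,h[1]+13),slice(h[0]-12,h[0]+13)
    print(n,"z around hole row",np.round(z[h[1],h[0]-11:h[0]+12]*1000).astype(int)); print(np.round(z[h[1]-11:h[1]+12,h[0]]*1000).astype(int))
    hm=np.zeros_like(ok);hm[sub]=True; hm&=(z<.0785)
    g=cv2.cvtColor(p["frame"],cv2.COLOR_RGB2GRAY)
    dk=np.zeros_like(ok);dk[sub]=True; dk&=g<110
    for nm,mm in(("depth",hm),("dark",dk)):
        r,c=np.nonzero(mm)
        if len(r):
            rc=np.array([r.mean(),c.mean()]); K=p["mtx"]; T=np.array(p["cam_to_world"])
            d=T[:3,:3]@np.array([(rc[1]-K[0,2])/K[0,0],-(rc[0]-K[1,2])/K[1,1],-1]); t=(.082-T[2,3])/d[2]
            print(n,nm,len(r),rc,"->",np.round(T[:3,3]+t*d,4))
    if n=="top": cv2.imwrite("pics/crop.png",np.hstack([cv2.resize(p["frame"][sub][...,::-1],(380,380)),cv2.resize(p["frame"][210:260,340:390][...,::-1],(380,380))]))
from scipy.spatial.transform import Rotation as R
print(R.from_rotvec(s["ee_rot"]).as_matrix().round(3))
```

```text
top handletop 144 c [ 541.7 -272.4] size [19.6 24. ] long axis deg 104.2 zmed 0.1134
top handle+btn 213 c [ 541.7 -272.2] size [19.7 36.5] long axis deg 103.9 zmed 0.1126
top holdertop 1045 c [ 541.5 -272.4] size [70.1 71.1] long axis deg 108.4 zmed 0.0596
top bench 6400 c [568.  168.8] size [100.2 296.9] long axis deg 101.2 zmed 0.0815
top carr 4153 c [572.2 147.5] size [ 98.4 171.2] long axis deg 101.3 zmed 0.082
knob [0.563  0.1918 0.1244] 0.1316593873131776
top z around hole row [83 81 80 83 83 83 82 81 73 64 66 66 66 65 67 66 82 83 80 82 83 80 83]
[81 82 82 82 82 83 81 79 66 66 66 66 65 65 67 66 82 82 82 81 82 80 81]
top depth 54 [212.48148148 161.48148148] -> [0.5806 0.1024 0.082 ]
top dark 136 [212.16911765 161.23529412] -> [0.5812 0.1029 0.082 ]
scene handletop 89 c [ 541.3 -270.3] size [20.6 27.2] long axis deg 108.8 zmed 0.1144
scene handle+btn 157 c [ 542.  -272.4] size [20.9 37. ] long axis deg 106.3 zmed 0.1123
scene holdertop 544 c [ 541.3 -271.6] size [71.5 71.4] long axis deg 18.0 zmed 0.0608
scene bench 2422 c [567.9 169.3] size [102.  299.6] long axis deg 101.2 zmed 0.0821
scene carr 1346 c [572.1 148.4] size [100.  174.5] long axis deg 100.8 zmed 0.0832
knob [0.5633 0.1905 0.1238] 0.13192683368934577
scene z around hole row [82 82 83 83 85 84 83 82 80 79 77 77 80 80 83 84 81 84 84 83 82 81 84]
[84 85 84 85 86 85 83 83 84 83 81 77 71 70 84 86 84 81 82 83 85 84 82]
scene depth 37 [158.91891892 296.94594595] -> [0.5824 0.0786 0.082 ]
scene dark 77 [159.62337662 300.92207792] -> [0.5906 0.0847 0.082 ]
[[ 0.94   0.341  0.   ]
 [ 0.341 -0.94  -0.   ]
 [ 0.     0.    -1.   ]]
```

View pics/crop.png

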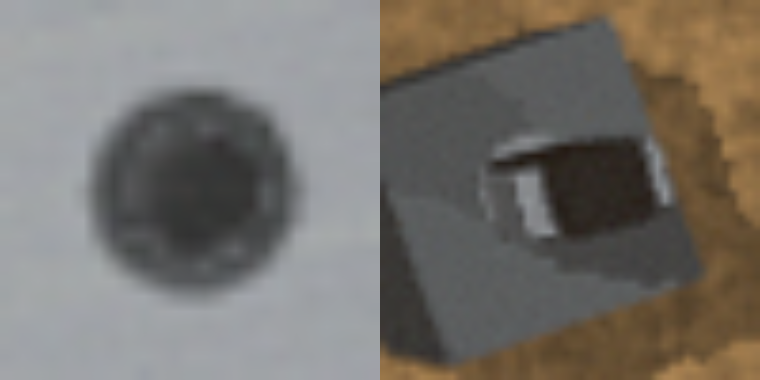

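The crops show the hole ring centred in the frame and the handle with its buttons. Measured in mm:

| Item | Position | Yaw |
|---|---|---|
| Pin | (541.7, -272.3) | 14° |
| Hole | about (580.9, 103.0) | bench 11.2° |

Now moving over the pin.

Emit:
play_rows(increments="3.4 -1.5 0 0 1;3.4 -1.5 0 0 1;3.4 -1.5 0 0 1;3.4 -1.5 0 0 1;3.4 -1.5 0 0 1")

```text
clock: 1.62
position: [0.3483, -0.4579, 0.2269]
ee_rot: [3.094, 0.543, 0.0]
force: [0.2, -0.7, 0.6]
width: 1.002
gripper_force: 0.0
```

Emit:
play_rows(increments="3.4 -1.5 0 0 1;3.4 -1.5 0 0 1;3.4 -1.5 0 0 1;3.4 -1.5 0 0 1;3.4 -1.5 0 0 1")

```text
clock: 2.03
position: [0.4827, -0.3293, 0.227]
ee_rot: [3.094, 0.543, 0.0]
force: [1.2, -0.1, -0.5]
width: 1.001
gripper_force: 0.0
```

Emit:
play_rows(increments="3.4 -1.5 0 0 1;3.4 -1.5 0 0 1;0 0 0 6 1;0 0 0 0 1")

```text
clock: 2.37
position: [0.5371, -0.2766, 0.2265]
ee_rot: [-3.118, -0.381, -0.001]
force: [-0.4, -1.0, 0.8]
width: 0.998
gripper_force: 0.0
```

```bash
cat >> h.py <<'E'
from scipy.spatial.transform import Rotation as R
def go(x,y,z=None,yaw=None):
    s=arm.observe(); p=np.array(s["position"]); M=R.from_rotvec(s["ee_rot"]).as_matrix()
    d=np.array([x,y,p[2] if z is None else z])-p
    print(st()); print("tool cm",np.round(M.T@d*100,2),"yaw x",round(np.degrees(np.arctan2(M[1,0],M[0,0])),2),"tilt",np.round(M[:,2],4), "tot",np.linalg.norm(d))
E
python3 -c "
from h import *
go(.5417,-.2723,.0752)"
```

```text
{'clock': 2.3667, 'position': [0.5371, -0.2766, 0.2265], 'ee_rot': [-3.1175, -0.3811, -0.001], 'force': [-0.4122, -1.0299, 0.7617], 'width': 0.9985, 'gripper_force': 0.0, 'joints': [0.4523, 0.4054, -0.0911, 1.6197, 0.0387, 1.1182, -0.9759]}
tool cm [ 0.53 -0.29 15.13] yaw x 13.94 tilt [ 5.e-04  9.e-04 -1.e+00] tot 0.15146669697969692
```

Emit:
play_rows(increments="0.53 -0.29 3.5 0 1;0 0 3.5 0 1;0 0 3.5 0 1;0 0 2 0 1;0 0 0 0 1")

```text
clock: 2.78
position: [0.5357, -0.2755, 0.0972]
ee_rot: [-3.115, -0.382, 0.012]
force: [-0.6, 0.1, -0.4]
width: 1.002
gripper_force: 0.0
```

```bash
python3 -c "
from h import *
go(.5417,-.2723,.0752)"
```

```text
{'clock': 2.7833, 'position': [0.5357, -0.2755, 0.0972], 'ee_rot': [-3.1151, -0.3816, 0.0118], 'force': [-0.6213, 0.1109, -0.3736], 'width': 1.0019, 'gripper_force': 0.0, 'joints': [0.4476, 0.537, -0.0888, 1.7592, 0.0611, 0.8562, -0.9962]}
tool cm [ 0.68 -0.16  2.2 ] yaw x 13.97 tilt [-0.0079  0.0023 -1.    ] tot 0.02303080326402873
```

Emit:
play_rows(increments="0 0 0 0 1;0 0 0 0 1")

```text
clock: 2.95
position: [0.5402, -0.2765, 0.1033]
ee_rot: [3.117, 0.38, 0.003]
force: [-0.3, 0.0, 0.5]
width: 1.0
gripper_force: 0.0
```

```bash
python3 -c "
from h import *
go(.5417,-.2723,.0752)"
```

```text
{'clock': 2.95, 'position': [0.5402, -0.2765, 0.1033], 'ee_rot': [3.1171, 0.3804, 0.0025], 'force': [-0.2673, 0.016, 0.4548], 'width': 0.9995, 'gripper_force': 0.0, 'joints': [0.4471, 0.5307, -0.0896, 1.752, 0.0605, 0.8595, -0.9975]}
tool cm [ 0.24 -0.38  2.81] yaw x 13.92 tilt [ 0.0018 -0.0012 -1.    ] tot 0.028492054666201937
```

Emit:
play_rows(increments="0.24 -0.38 0 0 1;0 0 1.4 0 1;0 0 1.4 0 1;0 0 0 0 1;0 0 0 0 1")

```text
clock: 3.37
position: [0.5415, -0.2709, 0.0747]
ee_rot: [3.118, 0.381, 0.001]
force: [-0.4, 0.3, -0.2]
width: 0.998
gripper_force: 0.0
```

```bash
python3 -c "
from h import *
go(.5417,-.2723,.0752)"
```

```text
{'clock': 3.3667, 'position': [0.5415, -0.2709, 0.0747], 'ee_rot': [3.118, 0.3814, 0.0009], 'force': [-0.4032, 0.2568, -0.189], 'width': 0.9981, 'gripper_force': 0.0, 'joints': [0.4372, 0.5647, -0.0887, 1.7773, 0.0661, 0.8018, -1.0111]}
tool cm [-0.01  0.14 -0.05] yaw x 13.95 tilt [ 6.e-04 -3.e-04 -1.e+00] tot 0.0014954462509806901
```

Close the grip, 28 N.

Emit:
play_rows(increments="0 0.14 0 0 0;0 0 0 0 -0.3;0 0 0 0 -0.6;0 0 0 0 -1;0 0 0 0 -1", grip_force=28)

```text
clock: 3.78
position: [0.5416, -0.2724, 0.0741]
ee_rot: [3.118, 0.381, 0.001]
force: [-0.3, -0.3, -0.1]
width: 0.685
gripper_force: 0.0
```

Emit:
play_rows(increments="0 0 0 0 -1;0 0 0 0 -1;0 0 0 0 -1;0 0 0 0 -1;0 0 0 0 -1")

```text
clock: 4.2
position: [0.5415, -0.2725, 0.0738]
ee_rot: [3.118, 0.381, 0.0]
force: [0.9, -0.9, 1.5]
width: 0.325
gripper_force: 7.0
```

Emit:
play_rows(increments="0 0 0 0 -1;0 0 0 0 -1;0 0 0 0 -1;0 0 0 0 -1")

```text
clock: 4.53
position: [0.5415, -0.2725, 0.0739]
ee_rot: [3.118, 0.381, 0.0]
force: [-0.8, 0.2, 3.9]
width: 0.29
gripper_force: 28.0
```

Emit:
play_rows(increments="0 0 -1 0 -1;0 0 -2 0 -1;0 0 -3 0 -1;0 0 -3 0 -1;0 0 -1 0 -1")

```text
clock: 4.95
position: [0.5432, -0.2729, 0.1783]
ee_rot: [3.116, 0.38, 0.007]
force: [1.0, -0.6, -1.3]
width: 0.285
gripper_force: 28.0
```

Emit:
play_rows(increments="0 0 0 0 -1;0 0 0 0 -1;0 0 0 0 -1")

```text
clock: 5.2
position: [0.5404, -0.2719, 0.172]
ee_rot: [-3.117, -0.381, 0.004]
force: [-0.5, -0.4, -2.4]
width: 0.289
gripper_force: 28.0
```

Run:
```python
from h import *
p=vision.get_image("scene"); f=p["frame"]
cv2.imwrite("pics/lift.png",cv2.resize(f[100:260,80:280][...,::-1],(750,600)))
go(.581,.103)
```

```text
{'clock': 5.25, 'position': [0.5402, -0.2719, 0.1718], 'ee_rot': [-3.1168, -0.3806, 0.0047], 'force': [0.2928, -0.1379, -2.5419], 'width': 0.2841, 'gripper_force': 27.9997, 'joints': [0.4428, 0.4566, -0.0923, 1.6834, 0.048, 1.0072, -0.9937]}
tool cm [ 12.98 -35.4    0.04] yaw x 13.92 tilt [-0.0031  0.0013 -1.    ] tot 0.37707404682745305
```

View pics/lift.png

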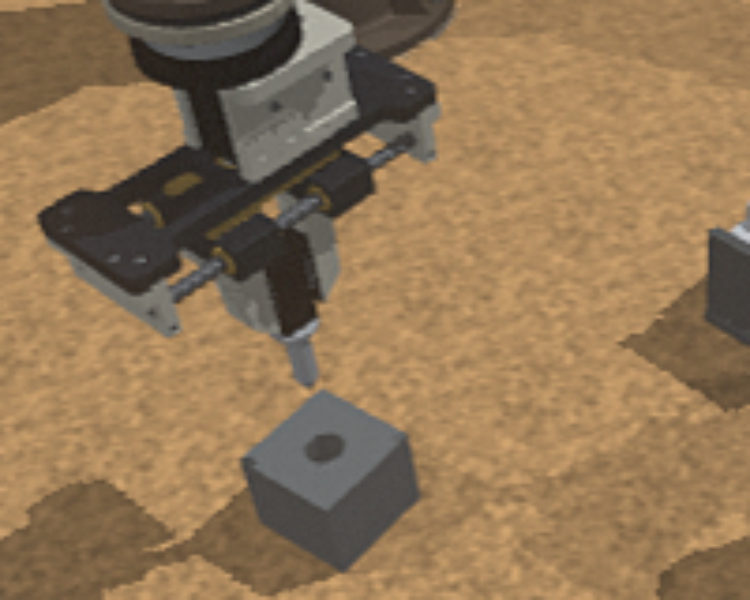

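The pin is held with its buttons pressed and is clear of the holder. Carrying it to the hole.

Emit:
play_rows(increments="0.6 -1.6 0 0 -1;1.2 -3.2 0 0 -1;1.2 -3.2 0 0 -1;1.2 -3.2 0 0 -1;1.2 -3.2 0 0 -1")

```text
clock: 5.67
position: [0.5582, -0.118, 0.1721]
ee_rot: [-3.118, -0.38, 0.004]
force: [0.4, -0.5, -1.0]
width: 0.295
gripper_force: 28.0
```

Emit:
play_rows(increments="1.2 -3.2 0 0 -1;1.2 -3.2 0 0 -1;1.2 -3.2 0 0 -1;1.2 -3.2 0 0 -1;1.2 -3.2 0 0 -1")

```text
clock: 6.08
position: [0.578, 0.0517, 0.1721]
ee_rot: [3.118, 0.381, -0.004]
force: [1.5, 0.1, -2.1]
width: 0.293
gripper_force: 28.0
```

Emit:
play_rows(increments="1.2 -3.2 0 0 -1;0.6 -1.6 0 0 -1;0 0 0 0 -1;0 0 0 0 -1;0 0 0 0 -1")

```text
clock: 6.5
position: [0.5843, 0.0998, 0.1724]
ee_rot: [3.117, 0.379, -0.004]
force: [0.2, -0.4, -2.8]
width: 0.29
gripper_force: 28.0
```

Run:
```python
from h import *
go(.581,.103,.145)
```

```text
{'clock': 6.5, 'position': [0.5843, 0.0998, 0.1724], 'ee_rot': [3.1175, 0.3795, -0.0036], 'force': [0.2319, -0.382, -2.7512], 'width': 0.2896, 'gripper_force': 27.9996, 'joints': [-0.1324, 0.443, -0.1786, 1.7086, 0.0914, 1.0006, -1.6722]}
tool cm [-0.23 -0.39  2.74] yaw x 13.88 tilt [-0.0022 -0.0014 -1.    ] tot 0.027814697685924858
```

Emit:
play_rows(increments="-0.23 -0.39 0.5 0 -1;0 0 1 0 -1;0 0 1 0 -1;0 0 0.2 0 -1;0 0 0 0 -1")

```text
clock: 6.92
position: [0.5808, 0.1035, 0.1452]
ee_rot: [3.118, 0.38, -0.004]
force: [0.2, 0.2, -1.7]
width: 0.289
gripper_force: 28.0
```

Emit:
play_rows(increments="0 0 0 0 -1;0 0 0 0 -1;0 0 0 0 -1")

```text
clock: 7.17
position: [0.5821, 0.1043, 0.1471]
ee_rot: [-3.118, -0.381, -0.001]
force: [0.5, 0.2, -2.0]
width: 0.288
gripper_force: 28.0
```

Run:
```python
from h import *
p=vision.get_image("scene"); f=p["frame"]
cv2.imwrite("pics/hole.png",cv2.resize(f[90:190,250:375][...,::-1],(750,600),interpolation=cv2.INTER_CUBIC))
go(.581,.103,.145)
K=p["mtx"];T=np.linalg.inv(np.array(p["cam_to_world"]));pos=arm.observe()["position"]
for n,q in(("hole",[.581,.103,.082]),("tip",[pos[0],pos[1],pos[2]-.0589]),("flange",[pos[0],pos[1],pos[2]-.0139])):
    c=T@np.array([*q,1]); print(n,(np.array([K[0,0]*c[0]/-c[2]+K[0,2],K[1,1]*-c[1]/-c[2]+K[1,2]])-[250,90])*6)
```

```text
{'clock': 7.2167, 'position': [0.582, 0.1044, 0.1472], 'ee_rot': [-3.1184, -0.3806, -0.0013], 'force': [-0.384, -0.1969, -2.0841], 'width': 0.2894, 'gripper_force': 27.9998, 'joints': [-0.1403, 0.4654, -0.179, 1.7429, 0.0991, 0.9413, -1.6869]}
tool cm [-0.13  0.11  0.22] yaw x 13.92 tilt [ 8.e-04  2.e-04 -1.e+00] tot 0.0027473611268444818
hole [321.99880526 389.29556536]
tip [327.20794278 377.85374916]
flange [336.46088241 292.56929101]
```

View pics/hole.png

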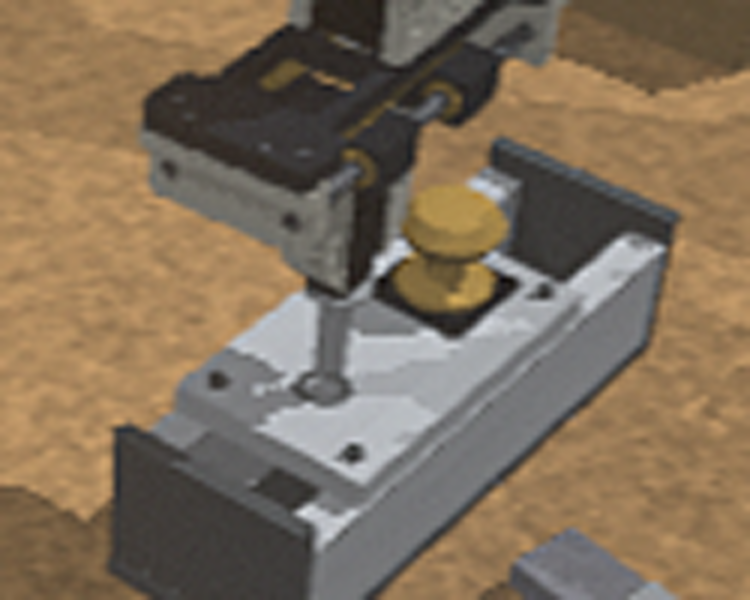

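The tip at about (325,380) stands right over the hole at (322,388). Lowering it to about 13 mm deep.

Emit:
play_rows(increments="-0.13 0.11 0 0 -1;0 0 0.3 0 -1;0 0 0.3 0 -1;0 0 0.2 0 -1;0 0 0 0 -1")

```text
clock: 7.63
position: [0.5803, 0.1028, 0.138]
ee_rot: [3.118, 0.381, -0.002]
force: [0.1, 0.0, -2.5]
width: 0.288
gripper_force: 28.0
```

Emit:
play_rows(increments="0 0 0.2 0 -1;0 0 0.2 0 -1;0 0 0.2 0 -1;0 0 0.2 0 -1;0 0 0 0 -1")

```text
clock: 8.05
position: [0.5804, 0.1029, 0.1302]
ee_rot: [3.118, 0.381, -0.001]
force: [0.4, -0.1, -1.3]
width: 0.292
gripper_force: 28.0
```

Emit:
play_rows(increments="0 0 0 0 -1;0 0 0 0 -1")

```text
clock: 8.22
position: [0.5808, 0.1029, 0.1308]
ee_rot: [3.118, 0.381, 0.0]
force: [0.7, -0.3, -2.4]
width: 0.288
gripper_force: 28.0
```

```bash
python3 -c "
from h import *
go(.581,.103,.1255)"
```

```text
{'clock': 8.2167, 'position': [0.5808, 0.1029, 0.1308], 'ee_rot': [3.1184, 0.3807, 0.0001], 'force': [0.6668, -0.2935, -2.3987], 'width': 0.2876, 'gripper_force': 27.9997, 'joints': [-0.1399, 0.4817, -0.1773, 1.7627, 0.104, 0.9062, -1.6895]}
tool cm [ 0.03 -0.    0.53] yaw x 13.92 tilt [ 1.e-04 -0.e+00 -1.e+00] tot 0.005262968188492323
```

Emit:
play_rows(increments="0 0 0.15 0 -1;0 0 0.15 0 -1;0 0 0 0 -1;0 0 0 0 -1")

```text
clock: 8.55
position: [0.5806, 0.1029, 0.1276]
ee_rot: [3.118, 0.381, -0.0]
force: [-0.7, 0.4, -1.7]
width: 0.293
gripper_force: 28.0
```

Emit:
play_rows(increments="0 0 0.1 0 -1;0 0 0 0 -1;0 0 0 0 -1")

```text
clock: 8.8
position: [0.5807, 0.1029, 0.1267]
ee_rot: [3.118, 0.381, -0.0]
force: [0.0, 0.6, -2.1]
width: 0.289
gripper_force: 28.0
```

Emit:
play_rows(increments="0 0 0.1 0 -1;0 0 0 0 -1;0 0 0 0 -1")

```text
clock: 9.05
position: [0.5807, 0.1029, 0.1257]
ee_rot: [3.118, 0.381, -0.0]
force: [0.2, -0.5, -2.9]
width: 0.293
gripper_force: 28.0
```

Emit:
play_rows(increments="0 0 0.05 0 -1;0 0 0 0 -1;0 0 0 0 -1")

```text
clock: 9.3
position: [0.5807, 0.1029, 0.1252]
ee_rot: [3.118, 0.381, -0.0]
force: [0.2, 0.1, -2.0]
width: 0.284
gripper_force: 28.0
```

Emit:
play_rows(increments="0 0 0.05 0 -1;0 0 0 0 -1;0 0 0 0 -1")

```text
clock: 9.55
position: [0.5808, 0.103, 0.1249]
ee_rot: [-3.118, -0.381, -0.001]
force: [0.0, -0.1, 0.1]
width: 0.292
gripper_force: 28.0
```

Emit:
play_rows(increments="0 0 0.05 0 -1;0 0 0 0 -1;0 0 0 0 -1")

```text
clock: 9.8
position: [0.5811, 0.103, 0.1248]
ee_rot: [-3.118, -0.381, -0.001]
force: [-0.9, -0.5, 4.7]
width: 0.292
gripper_force: 28.0
```

Contact is at TCP z 0.1248, exactly where the plate should be. Now a light slide along bench +y.

Emit:
play_rows(increments="0 0 -0.02 0 -1;0.01 -0.2 0 0 -1;0.01 -0.2 0 0 -1;0 0 0 0 -1;0 0 0 0 -1")

```text
clock: 10.22
position: [0.5806, 0.1053, 0.1248]
ee_rot: [3.117, 0.379, 0.001]
force: [-0.2, -4.5, 5.6]
width: 0.293
gripper_force: 28.0
```

Emit:
play_rows(increments="0.01 -0.15 0 0 -1;0.01 -0.15 0 0 -1;0 0 0 0 -1;0 0 0 0 -1")

```text
clock: 10.55
position: [0.5802, 0.1079, 0.1248]
ee_rot: [3.116, 0.378, 0.002]
force: [0.9, -5.7, 6.2]
width: 0.291
gripper_force: 28.0
```

```bash
python3 -c "
from h import *
go(.581,.103,.1255)"
```

```text
{'clock': 10.55, 'position': [0.5802, 0.1079, 0.1248], 'ee_rot': [3.1164, 0.3783, 0.0015], 'force': [0.9328, -5.7252, 6.1669], 'width': 0.2911, 'gripper_force': 28.001, 'joints': [-0.1513, 0.4885, -0.1753, 1.7685, 0.1084, 0.8933, -1.7038]}
tool cm [-0.04  0.5  -0.07] yaw x 13.84 tilt [ 0.0013 -0.0022 -1.    ] tot 0.005027269958219898
```

Emit:
play_rows(increments="0.01 -0.15 -0.02 0 -1;0.01 -0.15 0 0 -1;0 0 0 0 -1;0 0 0 0 -1")

```text
clock: 10.88
position: [0.5795, 0.1112, 0.1248]
ee_rot: [3.117, 0.379, 0.001]
force: [0.2, -4.9, 5.0]
width: 0.291
gripper_force: 28.0
```

Emit:
play_rows(increments="0.01 -0.1 0 0 -1;0.01 -0.1 0 0 -1;0 0 0 0 -1;0 0 0 0 -1")

```text
clock: 11.22
position: [0.5792, 0.1132, 0.1248]
ee_rot: [3.117, 0.379, 0.001]
force: [0.9, -5.1, 4.4]
width: 0.289
gripper_force: 28.0
```

Emit:
play_rows(increments="0.01 -0.1 0 0 -1;0.01 -0.1 0 0 -1;0 0 0 0 -1;0 0 0 0 -1")

```text
clock: 11.55
position: [0.5788, 0.1153, 0.1247]
ee_rot: [3.117, 0.379, 0.001]
force: [0.8, -5.9, 4.7]
width: 0.293
gripper_force: 28.0
```

Emit:
play_rows(increments="0.01 -0.1 0 0 -1;0.01 -0.1 0 0 -1;0 0 0 0 -1;0 0 0 0 -1")

```text
clock: 11.88
position: [0.5783, 0.1177, 0.1247]
ee_rot: [3.117, 0.379, 0.0]
force: [0.7, -5.5, 4.4]
width: 0.292
gripper_force: 28.0
```

Emit:
play_rows(increments="0.01 -0.1 0 0 -1;0.01 -0.1 0 0 -1;0 0 0 0 -1;0 0 0 0 -1")

```text
clock: 12.22
position: [0.5774, 0.1216, 0.1242]
ee_rot: [-3.117, -0.382, 0.001]
force: [1.0, -0.4, -1.6]
width: 0.292
gripper_force: 28.0
```

Emit:
play_rows(increments="0.01 -0.1 0 0 -1;0.01 -0.1 0 0 -1;0 0 0 0 -1;0 0 0 0 -1")

```text
clock: 12.55
position: [0.5772, 0.1231, 0.1244]
ee_rot: [-3.118, -0.381, 0.001]
force: [0.5, 0.2, -1.0]
width: 0.29
gripper_force: 28.0
```

Emit:
play_rows(increments="0.01 -0.1 0 0 -1;0.01 -0.1 0 0 -1;0 0 0 0 -1;0 0 0 0 -1")

```text
clock: 12.88
position: [0.577, 0.1249, 0.1245]
ee_rot: [-3.118, -0.381, 0.0]
force: [0.2, -0.9, -2.3]
width: 0.29
gripper_force: 28.0
```

It dropped in near y = 0.119, so the hole's centre should be about 6 mm further. I'm close to it now, so I'll advance 0.5 mm and lower gently.

Emit:
play_rows(increments="0 -0.05 0.1 0 -1;0 0 0.1 0 -1;0 0 0 0 -1;0 0 0 0 -1")

```text
clock: 13.22
position: [0.5771, 0.1252, 0.1226]
ee_rot: [3.118, 0.381, 0.0]
force: [0.9, -0.9, -2.1]
width: 0.286
gripper_force: 28.0
```

Emit:
play_rows(increments="0 0 0.1 0 -1;0 0 0 0 -1;0 0 0 0 -1")

```text
clock: 13.47
position: [0.577, 0.1252, 0.1215]
ee_rot: [3.118, 0.381, -0.0]
force: [1.3, -1.4, -2.4]
width: 0.291
gripper_force: 28.0
```

Emit:
play_rows(increments="0 0 0.1 0 -1;0 0 0 0 -1;0 0 0 0 -1")

```text
clock: 13.72
position: [0.577, 0.1252, 0.1205]
ee_rot: [3.118, 0.381, -0.0]
force: [-0.1, -0.9, -1.7]
width: 0.289
gripper_force: 28.0
```

Emit:
play_rows(increments="0 0 0.1 0 -1;0 0 0 0 -1;0 0 0 0 -1")

```text
clock: 13.97
position: [0.577, 0.1252, 0.1195]
ee_rot: [3.118, 0.381, -0.0]
force: [-0.5, -0.8, -1.9]
width: 0.289
gripper_force: 28.0
```

Emit:
play_rows(increments="0 0 0.1 0 -1;0 0 0 0 -1;0 0 0 0 -1")

```text
clock: 14.22
position: [0.577, 0.1252, 0.1185]
ee_rot: [3.118, 0.381, -0.0]
force: [0.9, -0.2, -2.6]
width: 0.29
gripper_force: 28.0
```

Emit:
play_rows(increments="0 0 0.1 0 -1;0 0 0 0 -1;0 0 0 0 -1")

```text
clock: 14.47
position: [0.577, 0.1252, 0.1175]
ee_rot: [3.118, 0.381, -0.0]
force: [0.2, -1.3, -1.6]
width: 0.288
gripper_force: 28.0
```

Emit:
play_rows(increments="0 0 0.1 0 -1;0 0 0 0 -1;0 0 0 0 -1")

```text
clock: 14.72
position: [0.577, 0.1252, 0.1165]
ee_rot: [3.118, 0.381, -0.0]
force: [0.3, -1.7, -2.6]
width: 0.289
gripper_force: 28.0
```

Emit:
play_rows(increments="0 0 0.1 0 -1;0 0 0 0 -1;0 0 0 0 -1")

```text
clock: 14.97
position: [0.577, 0.1251, 0.1155]
ee_rot: [3.118, 0.381, -0.0]
force: [0.8, -0.6, -2.4]
width: 0.293
gripper_force: 28.0
```

Emit:
play_rows(increments="0 0 0.1 0 -1;0 0 0 0 -1;0 0 0 0 -1")

```text
clock: 15.22
position: [0.577, 0.1252, 0.1145]
ee_rot: [3.118, 0.381, -0.0]
force: [-0.5, -1.9, -1.6]
width: 0.294
gripper_force: 28.0
```

The shank has entered with hardly any force. Home is at TCP z of about 0.096.

Emit:
play_rows(increments="0 0 0.1 0 -1;0 0 0.1 0 -1;0 0 0.1 0 -1;0 0 0 0 -1;0 0 0 0 -1")

```text
clock: 15.63
position: [0.577, 0.1251, 0.1114]
ee_rot: [3.118, 0.381, -0.0]
force: [0.7, -1.0, -2.1]
width: 0.292
gripper_force: 28.0
```

Emit:
play_rows(increments="0 0 0.1 0 -1;0 0 0.1 0 -1;0 0 0.1 0 -1;0 0 0 0 -1;0 0 0 0 -1")

```text
clock: 16.05
position: [0.577, 0.1251, 0.1085]
ee_rot: [3.118, 0.381, -0.0]
force: [1.2, -1.9, -2.4]
width: 0.289
gripper_force: 28.0
```

Emit:
play_rows(increments="0 0 0.1 0 -1;0 0 0.1 0 -1;0 0 0.1 0 -1;0 0 0 0 -1;0 0 0 0 -1")

```text
clock: 16.47
position: [0.577, 0.1251, 0.1055]
ee_rot: [3.118, 0.381, -0.0]
force: [-0.3, -0.8, -1.9]
width: 0.29
gripper_force: 28.0
```

Emit:
play_rows(increments="0 0 0.1 0 -1;0 0 0.1 0 -1;0 0 0.1 0 -1;0 0 0 0 -1;0 0 0 0 -1")

```text
clock: 16.88
position: [0.577, 0.1251, 0.1025]
ee_rot: [3.118, 0.381, -0.0]
force: [1.6, -0.9, -2.5]
width: 0.29
gripper_force: 28.0
```

Emit:
play_rows(increments="0 0 0.1 0 -1;0 0 0.1 0 -1;0 0 0.1 0 -1;0 0 0 0 -1;0 0 0 0 -1")

```text
clock: 17.3
position: [0.577, 0.1251, 0.0994]
ee_rot: [3.118, 0.381, -0.0]
force: [2.5, -2.0, -2.4]
width: 0.291
gripper_force: 28.0
```

Emit:
play_rows(increments="0 0 0.1 0 -1;0 0 0.1 0 -1;0 0 0.05 0 -1;0 0 0 0 -1;0 0 0 0 -1")

```text
clock: 17.72
position: [0.577, 0.1252, 0.097]
ee_rot: [3.118, 0.381, -0.0]
force: [1.2, -1.8, -1.8]
width: 0.293
gripper_force: 28.0
```

Emit:
play_rows(increments="0 0 0.08 0 -1;0 0 0 0 -1;0 0 0 0 -1")

```text
clock: 17.97
position: [0.5771, 0.1252, 0.0963]
ee_rot: [3.118, 0.381, 0.0]
force: [0.6, -3.3, -2.2]
width: 0.291
gripper_force: 28.0
```

Emit:
play_rows(increments="0 0 0.05 0 -1;0 0 0 0 -1;0 0 0 0 -1")

```text
clock: 18.22
position: [0.5771, 0.1252, 0.096]
ee_rot: [3.118, 0.381, 0.0]
force: [-0.1, -3.6, 1.5]
width: 0.294
gripper_force: 28.0
```

Emit:
play_rows(increments="0 0 0.04 0 -1;0 0 0 0 -1;0 0 0 0 -1")

```text
clock: 18.47
position: [0.5772, 0.1252, 0.0959]
ee_rot: [3.118, 0.381, 0.001]
force: [-1.0, -2.8, 5.8]
width: 0.288
gripper_force: 28.0
```

Emit:
play_rows(increments="0 0 0 0 0.1;0 0 0 0 0.1;0 0 0 0 0.1;0 0 0 0 0.1;0 0 0 0 0.1")

```text
clock: 18.88
position: [0.5769, 0.1258, 0.0952]
ee_rot: [-3.118, -0.382, 0.0]
force: [0.0, 0.2, 0.3]
width: 0.544
gripper_force: 0.0
```

Emit:
play_rows(increments="0 0 0 0 0.1;0 0 0 0 0.1;0 0 0 0 0.1")

```text
clock: 19.13
position: [0.577, 0.1254, 0.0953]
ee_rot: [-3.118, -0.381, 0.0]
force: [0.3, 0.0, 0.2]
width: 0.547
gripper_force: 0.0
```

Run:
```python
from h import *
p=vision.get_image("scene"); f=p["frame"]
cv2.imwrite("pics/rel.png",cv2.resize(f[90:190,250:375][...,::-1],(750,600),interpolation=cv2.INTER_CUBIC))
go(.577,.125)
```

```text
{'clock': 19.1833, 'position': [0.577, 0.1253, 0.0953], 'ee_rot': [-3.1184, -0.3809, 0.0002], 'force': [0.915, -0.5156, 0.3372], 'width': 0.5514, 'gripper_force': 0.0, 'joints': [-0.1808, 0.5248, -0.1748, 1.7933, 0.1179, 0.8337, -1.7396]}
tool cm [-0.01  0.03 -0.  ] yaw x 13.93 tilt [-1.e-04  0.e+00 -1.e+00] tot 0.0002731305308822224
```

View pics/rel.png

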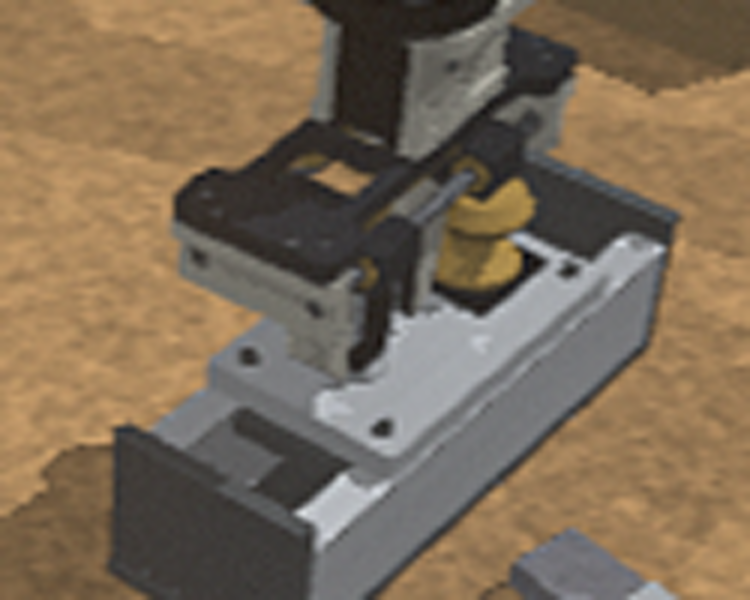

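The fingers are open and clear, with the flange and handle hidden between them. Next I'll withdraw straight up and check.

Emit:
play_rows(increments="0 0 -0.5 0 0.1;0 0 -1.5 0 0.1;0 0 -3 0 0.1;0 0 -3 0 0.1;0 0 -3 0 0.1")

```text
clock: 19.6
position: [0.5767, 0.1252, 0.2069]
ee_rot: [-3.118, -0.381, 0.001]
force: [1.0, -0.8, -0.5]
width: 0.549
gripper_force: 0.0
```

Emit:
play_rows(increments="-4 0 -0.5 0 0.1;-4 0 0 0 0.1;-4 0 0 0 0.1;0 0 0 0 0.1;0 0 0 0 0.1")

```text
clock: 20.02
position: [0.4587, 0.0956, 0.211]
ee_rot: [3.118, 0.381, 0.0]
force: [2.0, 0.1, 0.8]
width: 0.552
gripper_force: 0.0
```

Run:
```python
from h import *
print(st())
for n in("top","scene"):
    p=vision.get_image(n); W=world(p); z=W[...,2]
    m=(p["z_map"]>0)&(np.hypot(W[...,0]-.577,W[...,1]-.125)<.035)
    w=W[m&(z>.10)&(z<.15)]; fl=W[m&(z>.0835)&(z<.092)]
    t=w[w[:,2]>.130]; print(n,len(w),"zmax",np.percentile(w[:,2],[50,90,98]).round(4))
    for nm,q in(("handletop",t),("with buttons",w)):
        if len(q)>5: print(nm,[np.round(a,1) for a in cv2.minAreaRect((q[:,:2]*1000).astype(np.float32))])
    if n=="scene": cv2.imwrite("pics/end.png",cv2.resize(p["frame"][90:190,250:375][...,::-1],(750,600),interpolation=cv2.INTER_CUBIC))
```

```text
{'clock': 20.0167, 'position': [0.4587, 0.0956, 0.211], 'ee_rot': [3.1177, 0.3808, 0.0], 'force': [1.9934, 0.1342, 0.8298], 'width': 0.5517, 'gripper_force': 0.0, 'joints': [-0.1393, 0.2111, -0.2133, 1.9472, 0.054, 0.9888, -1.7055]}
top 284 zmax [0.1339 0.1368 0.1378]
handletop [array([576.3, 126.4]), array([20.1, 26.2]), np.float64(13.0)]
with buttons [array([576.7, 124.9]), array([20. , 35.9]), np.float64(14.0)]
scene 176 zmax [0.1265 0.1369 0.138 ]
handletop [array([578. , 122.4]), array([20.4, 29.9]), np.float64(18.5)]
with buttons [array([577.6, 124.8]), array([21. , 37.3]), np.float64(19.1)]
```

View pics/end.png

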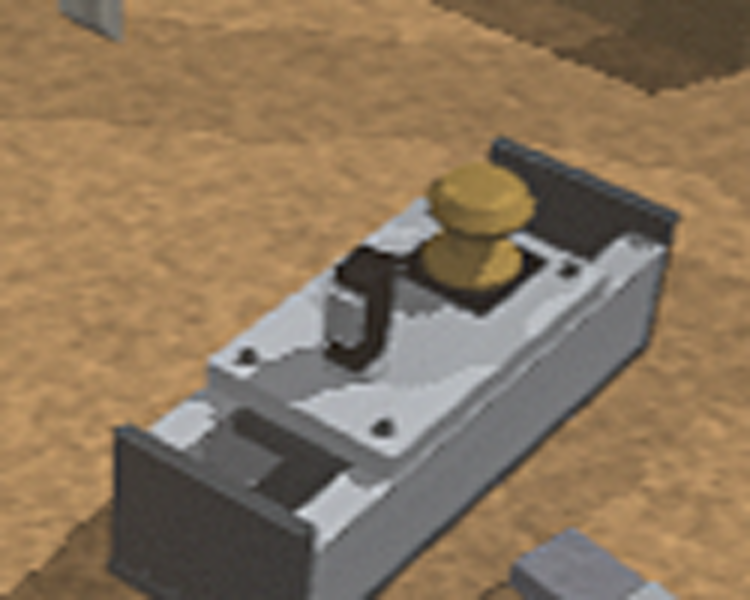

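The pin stands home at (360,310). Its handle top is at z = 0.136 (82 + 54 mm) and the buttons are out to 36 mm. Letting the arm settle, then handing in.

Emit:
play_rows(increments="0 0 0 0 0.1;0 0 0 0 0.1;0 0 0 0 0.1")

```text
clock: 20.37
position: [0.4614, 0.0966, 0.2103]
ee_rot: [-3.118, -0.381, 0.0]
force: [-0.7, 0.3, -0.2]
width: 0.545
gripper_force: 0.0
```

```bash
python3 -c "
from cell import job
print(job.sign_off())"
```

```text
the job is handed in; nothing more can be done
None
```

The pin is home through the carriage and index plate with its buttons sprung out and the arm clear. I handed the job in at about 20 s; the sign-off gave no verdict, and the balls can't be seen, so that they locked is inferred from the buttons, which move with them.

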